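# Turn a paint sample tile colour side up against a ramped rest

### The job

The paint sample tile lies with its bare brown back up in front of the low metal rest with two ramps. Gently push it along the bench with the fingertips against the ramps until it tips up and leans on the rest, then pull its upper edge over from behind so that it falls back onto the bench in front of the rest, flat and colour side up. Do not pinch it or lift it off the bench, and leave the bottle, the pot and the weight where they stand.

Things in the scene. Friction and masses are not known exactly. Their poses are not given: they have to be found in the camera images.
- tile: rigid paint sample tile, 90 (own x) x 110 (own y) x 8 mm, about 0.11 kg; bare brown back with paper label, white face with six colour swatches. Origin at its middle, at half the thickness. Own z points out of the back: up at the start, down when turned. At the start own x points along the rest's x within 0.25 rad, the far edge about 10 to 70 mm short of the ramp toes.
- tile_near (a point): middle of the tile's 110 mm long edge that lies away from the rest at the start, at half the thickness (the edge to push; it becomes the foot)
- tile_far (a point): middle of the tile's 110 mm long edge that lies next to the rest at the start, at half the thickness (it runs up the ramps and becomes the upper edge)
- tile_left (a point): middle of the tile's 90 mm long edge at its own +y, at half the thickness
- tile_right (a point): middle of the tile's 90 mm long edge at its own -y, at half the thickness
- rest: turning rest fixed to the bench: two aluminium ramps before a grey bar, 112 mm wide (own y), 75 deep, 70 high. Origin on the bench, midway between the ramp toes (front ends); own x points level into the rest (push this way), z up. Ramps 24 mm wide at own y +42 and -42 mm, the middle open for 60 mm. A ramp rises from (x 0, z 0) through (14, 12) and (28, 32) to (43, 68) mm.
- ramp_tops (a point): midway between the two ramp tops (rest x 43, z 68 mm), in the open middle. Behind the ramps grey supports reach back to x 53 mm; the bar across the back, x 45 to 75 mm, is only 10 mm high. With its near edge pushed up to the toes the tile leans on the ramp tops about 1.0 rad from level, upper edge near x 45, z 78 mm, and stays so. Friction of the tile: ramps about 0.3, bench about 0.6.
- bottle: small brown bottle with teal cap, 39 mm across, 88 mm high, loose; origin at the middle of its underside. Bystander on the green cutting mat behind the rest.
- pot: white lidded sample pot, 40 mm across, 22 mm high, loose; origin at the middle of its underside. Bystander.
- weight: dark red cloth-covered weight with a tape handle, 48 x 68 x 35 mm, loose; origin at the middle of its underside. Bystander on the green cutting mat (3.5 mm thick) behind the rest.

How it is judged:
By the outcome, as a careful person would: the job done as asked, in the order asked, and still so for the second after the job is handed in, with the robot touching nothing.
It also fails if it takes over 53 s, if anything falls off the work surface, if the arm or the gripper's body presses on something with over 40 N, if the wrist force passes 120 N, or if a joint passes its speed limit or range.

### The arm

A 7-joint arm with a two-finger parallel gripper is mounted at the origin on a cart in front of the work surface, level with it; the furniture and walls round the work are solid. World frame = base frame: x ahead of the robot, y to its left, z up, the work surface at z = 0. Lengths are in m, angles in rad, forces in N, time in s.
With the tool pointing down it reaches from about 0.4 to 0.875 m from the base axis. Payload 6.5 kg.
Tool frame: the origin (TCP) lies at the very end of the fingers, on their centre line; the grasp point (between the pads) lies 19 mm behind it; z points along the fingers, y is the line along which they close (so a half turn about z gives the same grasp; the last joint's range is limited). The gripper opens to 85 mm and grips with 20 to 120 N. Pads are 22 mm wide; open, the fingers measure 114 mm over their backs; the gripper's body (76 mm by 85 mm) begins 54 mm behind the grasp point. The pads swing forward as they close: fully open they stand 13 mm farther back than shut.
Start: joints at [-1.346, 0.536, -0.004, 1.538, 0.003, 1.067, -0.071], TCP at [0.186, 0.623, 0.195] pointing down, gripper open.
Joint ranges: [-2.7, 2.7], [-0.37, 2.16], [-1.27, 1.26], [0.24, 2.4], [-1.31, 4.45], [0.19, 1.91], [-2.76, 2.76]. Speed limits (rad/s): [2.39, 2.39, 3.14, 3.14, 3.14, 3.14, 3.14].

### API

Orientations are given as a unit quaternion [w, x, y, z].
In Python, from rig import env gives the robot as it stands. The module is installed in compiled form; this text tells all that it offers.
- The arm moves only by the shell command python3 -m jog 'ROWS' [FORCE]. ROWS is JSON, one flat list of numbers, 7 for each row, row after row: the turn, a rotation vector about the tool's x, y, z in degrees, then the shift along the tool's x, y, z in m, then the closure, from 0 (fully open) to 1 (shut). In form: [wx, wy, wz, x, y, z, hand, wx, wy, wz, x, y, z, hand, ...]. A call has 1 to 20 rows; each row shifts and turns the commanded pose from where the row before left it, along the tool's axes as they then stand; what a row does not reach is not made up. A row lasts 1/12 s, in which the tool goes at most 41.7 mm and 7.16 degrees, less where a joint would pass 70% of its speed; a pose out of reach is approached as far as the arm can. A call is refused whole if a number of a shift passes 0.0417 or a number of a turn 7.16, either way. A call with a gripper value outside its range is refused whole. The fingers move at their own pace and stop on an object; FORCE is the grip in N (left out, the last holds). Time passes only in rows, so rows that do not move let the fingers close. It gives the time, the measured TCP pose, the force, the opening and the grip force at its end, in the units of the state.
- env.get_obs(): the state, without advancing time (a new reading comes with each control period).
- env.get_image(name): name is "side" or "top"; returns a dict with "color" (384x512x3 uint8, red, green, blue), "intrinsics" (3x3 intrinsics, pixels), "distortion" ([k1, k2, p1, p2, k3] as OpenCV has them; the pictures are not rectified), "origin" and "attitude" of the camera in the world. Camera axes: x right, y up, looking along -z (the intrinsics and any distortion apply to the point x, -y, -z); pixel columns grow to the right and rows downward; lengths in m; the calibration is good to about 2 mm. A picture is of the moment at which its call begins. There is no depth.
- env.job_done(): hands the job in; it is judged then, once.
The state is a dict: "time": time; "q": joint angles; "joint_vel": joint speeds; "tau": joint torques, N m; "tcp_pos": TCP position; "eef_rot": TCP orientation; "contact_force": force on the tool from outside, world axes, zero at the start; "ft_torque": the same for the moment, N m; "width": opening from 0.0 (shut) to 1.0 (fully open); "grasp_force": force on a finger pad.
Only numpy, scipy, OpenCV 4.12 (cv2) and the standard library are available. Lean on these libraries where they do the work, as an engineer would, in place of code of your own. Each camera call takes 0.05 s, during which the arm holds its last target. There are 200 camera calls.

## Working session

There is one attempt and no reset: what is moved stays moved. The work goes in short steps, Python scripts to look and compute and a shell command to move; the robot and the scene stay as the last step left them, time stands still between calls to the robot, and variables do not carry over. Pictures are saved under pics/ and viewed, at most 10 in all, crops included, and the job is handed in when it is done.

```bash
mkdir -p pics; cat > h.py <<'E'
import numpy as np, cv2
from rig import env
from scipy.spatial.transform import Rotation as R
def snap(name,fn,crop=None,s=1):
    d=env.get_image(name); im=d["color"][:,:,::-1]
    if crop: a,b,c,e=crop; im=im[b:e,a:c]
    cv2.imwrite(fn,cv2.resize(im,None,fx=s,fy=s,interpolation=cv2.INTER_CUBIC)); np.save(name+'.npy',{k:np.array(v) for k,v in d.items() if k!='color'},allow_pickle=True)
def cam(name):
    d=np.load(name+'.npy',allow_pickle=True).item(); a=d['attitude']
    M=a if a.shape==(3,3) else R.from_quat(a[[1,2,3,0]]).as_matrix()
    return d,M
def px2w(name,uv,z):
    d,M=cam(name)
    p=cv2.undistortPoints(np.array(uv,float).reshape(-1,1,2),d['intrinsics'],d['distortion'])[:,0]
    r=np.c_[p[:,0],-p[:,1],-np.ones(len(p))]@M.T
    o=d['origin']; return o+r*((z-o[2])/r[:,2])[:,None]
def w2px(name,P):
    d,M=cam(name); c=(np.atleast_2d(P)-d['origin'])@M; c=c*[1,-1,-1]
    return cv2.projectPoints(c,np.zeros(3),np.zeros(3),d['intrinsics'],d['distortion'])[0][:,0]
E
python3 - <<'E'
from h import *
snap('top','pics/t0.png',None,1.5); snap('side','pics/s0.png',None,1.5)
for n in('top','side'): print(cam(n))
o=env.get_obs(); print(o)
E
```

```text
({'intrinsics': array([[473.9240838 ,   0.        , 259.08281819],
       [  0.        , 473.9240838 , 190.48084408],
       [  0.        ,   0.        ,   1.        ]]), 'distortion': array([-0.17100764,  0.        ,  0.        ,  0.        ,  0.        ]), 'origin': array([ 0.313671  , -0.12202244,  1.10185791]), 'attitude': array([ 0.70472549,  0.07391279, -0.06501847, -0.70261759])}, array([[ 0.00420223,  0.98069366, -0.1955052 ],
       [-0.99991645,  0.00173084, -0.01281022],
       [-0.01222451,  0.1955427 ,  0.980619  ]]))
({'intrinsics': array([[464.43603672,   0.        , 264.77116436],
       [  0.        , 464.43603672, 187.17899293],
       [  0.        ,   0.        ,   1.        ]]), 'distortion': array([0.00765837, 0.        , 0.        , 0.        , 0.        ]), 'origin': array([ 0.10871578, -0.76045241,  0.56083724]), 'attitude': array([ 0.84305225,  0.45893847, -0.13752852, -0.24438552])}, array([[ 0.84272325,  0.28582527, -0.45620329],
       [-0.53829379,  0.4593024 , -0.70659826],
       [ 0.00757163,  0.84103818,  0.54092277]]))
{'time': 0.1, 'q': array([-1.34617255,  0.5371214 , -0.00441283,  1.53875545,  0.00260408,
        1.06731177, -0.07119428]), 'joint_vel': array([ 0.00163524, -0.00210508, -0.00049524, -0.00182078, -0.00081109,
       -0.00035704,  0.00070641]), 'tau': array([ 2.64114402e-03, -5.84565604e+01,  1.05201837e+00, -2.59777057e+01,
        1.26643336e-02,  4.54173554e-03,  1.29688465e-05]), 'tcp_pos': array([0.18623751, 0.62209686, 0.19418827]), 'eef_rot': array([-4.84401580e-05,  1.44871645e-01,  9.89450137e-01, -7.93734498e-04]), 'contact_force': array([ 0.06326442, -0.24929758,  0.6300407 ]), 'ft_torque': array([ 0.0047834 ,  0.00139414, -0.00228268]), 'grasp_force': 0.0, 'width': 1.0002726527921175}
```

View pics/t0.png

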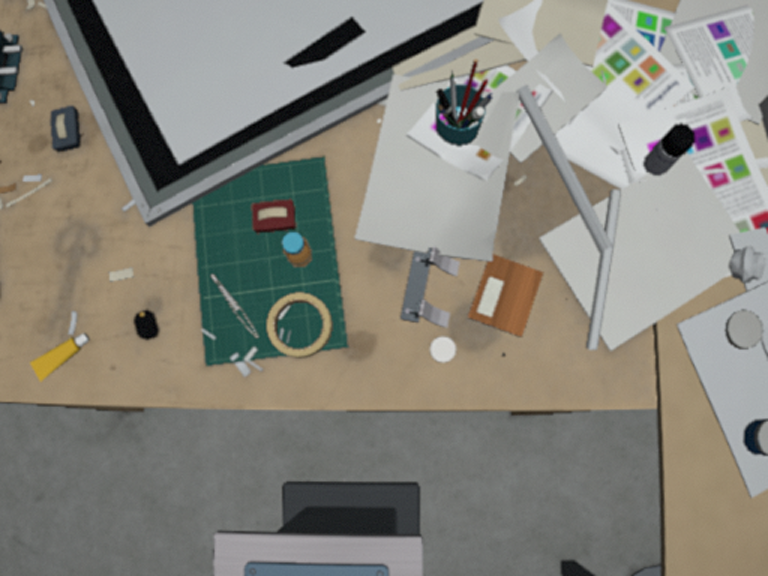

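View pics/s0.png

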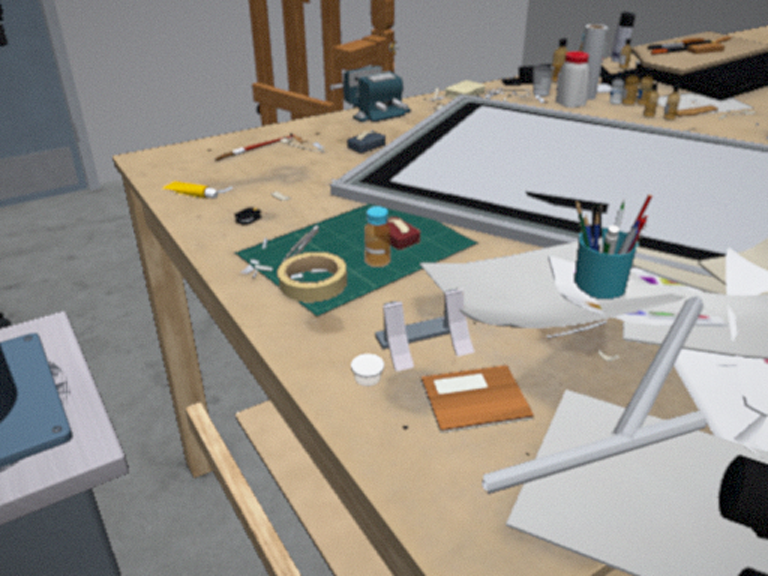

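The top view shows the tile at about (505,295), the rest at (430,288) with its ramps facing image right (world -y), the pot at (443,349), the bottle at (297,248), the weight at (273,215) and a lamp arm at x≈600. The side view agrees. I'll enlarge both around the tile and rest.

```bash
python3 - <<'E'
from h import *
snap('top','pics/t1.png',(255,155,415,245),5); snap('side','pics/s1.png',(230,180,370,295),5)
E
```

```text
(no output)
```

View pics/t1.png

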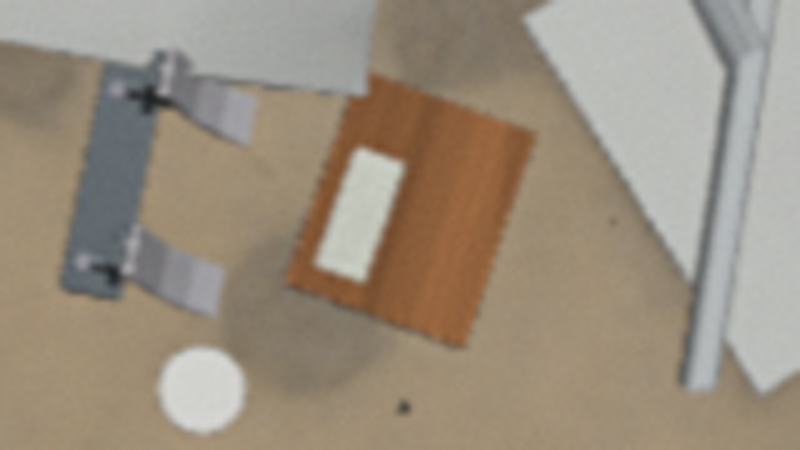

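View pics/s1.png

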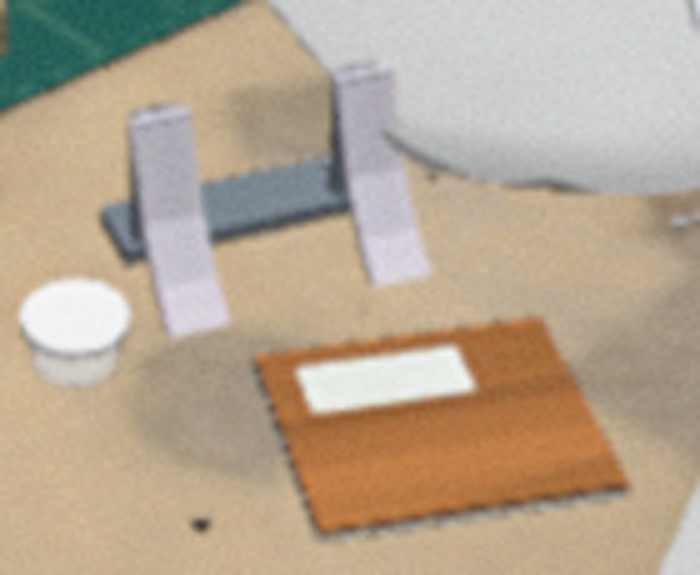

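Top crop: tile corners (370,73), (535,132), (465,348), (287,285), and toe corners (257,95), (247,145), (224,268), (217,317). Side crop: tile corners (257,355), (545,318), (628,488), (318,532), and toe corners (170,337), (229,325), (375,287), (431,274). The near end of the lamp bar is visible in both views.

```bash
python3 - <<'E'
from h import *
np.set_printoptions(precision=4,suppress=True)
T=lambda l:np.array(l,float)/5+[255-.4,155-.4]; S=lambda l:np.array(l,float)/5+[230-.4,180-.4]
tt=px2w('top',T([(370,73),(535,132),(465,348),(287,285)]),.008)
ts=px2w('side',S([(545,318),(628,488),(318,532),(257,355)]),.008)
print('tile top\n',tt,'\nside\n',ts)
rt=px2w('top',T([(257,95),(247,145),(224,268),(217,317)]),0.001)
rs=px2w('side',S([(431,274),(375,287),(229,325),(170,337)]),0.001)
print('rest\n',rt,'\n',rs)
c=(tt+ts)/2; r=(rt+rs)/2
o=r.mean(0); y=r[3]-r[0]; 
# rest x into rest (+y world approx); rest y = z x x
yy=(r[0]+r[1]-r[2]-r[3])[:2]; yy/=np.linalg.norm(yy); xx=np.array([yy[1],-yy[0]])
if xx[1]<0: xx=-xx
print('rest o',o,'x',xx,'yaw',np.degrees(np.arctan2(xx[1],xx[0])))
for n,t in(('t',tt),('s',ts)):
  far=(t[0]+t[3])/2; near=(t[1]+t[2])/2; d=far-near
  print(n,'c',t.mean(0),'yaw',np.degrees(np.arctan2(d[1],d[0])),'sizes',[np.linalg.norm(t[i]-t[i-1]) for i in range(4)],'near',near,'far',far)
def tri(a,b):
  A=[];
  p=[px2w('top',[a],0)[0],px2w('side',[b],0)[0]];o2=[cam('top')[0]['origin'],cam('side')[0]['origin']]
  M=0;v=0
  for P,O in zip(p,o2):
    u=(P-O)/np.linalg.norm(P-O);Q=np.eye(3)-np.outer(u,u);M=M+Q;v=v+Q@O
  return np.linalg.solve(M,v)
print('lamp end',tri(T([(698,388)])[0],(485/1.5,483/1.5)),'elbow',tri(T([(750,60)])[0],(625/1.5,432/1.5)))
print('lamp2 top',tri((523/1.5,92/1.5),(698/1.5,302/1.5)),'base',tri((612/1.5,195/1.5),(703/1.5,420/1.5)))
print('pot',px2w('top',T([(202,390)]),.022),'bottle',px2w('top',[(293/1.5,242/1.5)],.088))
E
```

```text
tile top
 [[ 0.5837 -0.273   0.008 ]
 [ 0.5552 -0.3513  0.008 ]
 [ 0.452  -0.3144  0.008 ]
 [ 0.4817 -0.2315  0.008 ]] 
side
 [[ 0.5878 -0.2727  0.008 ]
 [ 0.5533 -0.3568  0.008 ]
 [ 0.4522 -0.3178  0.008 ]
 [ 0.4854 -0.2333  0.008 ]]
rest
 [[ 0.5744 -0.2195  0.001 ]
 [ 0.55   -0.2143  0.001 ]
 [ 0.4908 -0.2027  0.001 ]
 [ 0.4676 -0.1991  0.001 ]] 
 [[ 0.5738 -0.2228  0.001 ]
 [ 0.5507 -0.2178  0.001 ]
 [ 0.4909 -0.2069  0.001 ]
 [ 0.4685 -0.201   0.001 ]]
rest o [ 0.5209 -0.2105  0.001 ] x [0.1918 0.9814] yaw 78.94382303932355
t c [ 0.5181 -0.2926  0.008 ] yaw 70.12620750525906 sizes [np.float64(0.11012311840766144), np.float64(0.08330392936189566), np.float64(0.1095659787824415), np.float64(0.08807315355095166)] near [ 0.5036 -0.3329  0.008 ] far [ 0.5327 -0.2523  0.008 ]
s c [ 0.5197 -0.2951  0.008 ] yaw 68.11736369444746 sizes [np.float64(0.1097780719848544), np.float64(0.0909067016479998), np.float64(0.1083114275620135), np.float64(0.09081630241747986)] near [ 0.5028 -0.3373  0.008 ] far [ 0.5366 -0.253   0.008 ]
lamp end [ 0.4313 -0.4187  0.0315] elbow [ 0.5852 -0.4498  0.0436]
lamp2 top [ 0.8556 -0.3313  0.0374] base [ 0.6826 -0.4714  0.0274]
pot [[ 0.4309 -0.1905  0.022 ]] bottle [[0.5816 0.0331 0.088 ]]
```

```bash
python3 -m jog '[0,0,3.7,-0.0415,0,0,0.5, 0,0,3.7,-0.0415,0,0,0.5, 0,0,3.7,-0.0415,0,0,0.5, 0,0,3.7,-0.0415,0,0,0.5, 0,0,3.7,-0.0415,0,0,0.5, 0,0,3.7,-0.0415,0,0,0.5, 0,0,3.7,-0.0415,0,0,0.5, 0,0,3.7,-0.0415,0,0,0.5, 0,0,3.7,-0.0415,0,0,0.5, 0,0,3.7,-0.0415,0,0,0.5, 0,0,3.7,-0.0415,0,0,0.5, 0,0,3.7,-0.0415,0,0,0.5, 0,0,3.7,-0.0415,0,0,0.5, 0,0,3.7,-0.0415,0,0,0.5, 0,0,3.7,-0.0415,0,0,0.5, 0,0,3.7,-0.0415,0,0,0.5, 0,0,3.7,-0.0415,0,0,0.5, 0,0,3.7,-0.0415,0,0,0.5, 0,0,3.7,-0.0415,0,0,0.5, 0,0,3.7,-0.0415,0,0,0.5]'
cat >> h.py <<'E'
RO=np.array([.521,-.211]); RY=np.radians(79)
def go(tx,ty,tz,yawy):
    "tool-axes shift to world target, and turn about tool z (deg) to bring tool y to world yaw yawy (deg)"
    o=env.get_obs(); M=R.from_quat(np.array(o['eef_rot'])[[1,2,3,0]]).as_matrix()
    y=np.degrees(np.arctan2(M[1,1],M[0,1]))
    print('tool',np.round(o['tcp_pos'],4),'yawy %.1f'%y,'tilt',np.round(M[:,2],3),'shift',np.round(M.T@(np.array([tx,ty,tz])-o['tcp_pos']),4),'turnz %.1f'%(-((yawy-y+180)%360-180)),'F',np.round(o['contact_force'],1),'t',o['time'],o['width'])
def rest2w(x,y):
    c,s=np.cos(RY),np.sin(RY); return RO+[c*x-s*y,s*x+c*y]
E
python3 -c "
from h import *
go(.492,-.368,.12,-21)"
```

```text
time: 1.87
tcp_pos: [0.6649, 0.0128, 0.1948]
eef_rot: [0.0, 0.712, 0.702, 0.0]
contact_force: [0.9, 0.4, -0.4]
width: 0.502
grasp_force: 0.0
tool [0.6649 0.0128 0.1948] yawy -0.8 tilt [ 0.  0. -1.] shift [-0.3832 -0.1674  0.0748] turnz 20.2 F [ 0.9  0.4 -0.4] t 1.8667 0.5021690685138213
```

```bash
python3 -m jog '[0,0,0,-0.0319,-0.014,0,0.5, 0,0,0,-0.0319,-0.014,0,0.5, 0,0,0,-0.0319,-0.014,0,0.5, 0,0,0,-0.0319,-0.014,0,0.5, 0,0,0,-0.0319,-0.014,0,0.5, 0,0,0,-0.0319,-0.014,0,0.5, 0,0,0,-0.0319,-0.014,0,0.5, 0,0,0,-0.0319,-0.014,0,0.5, 0,0,0,-0.0319,-0.014,0,0.5, 0,0,0,-0.0319,-0.014,0,0.5, 0,0,0,-0.0319,-0.014,0,0.5, 0,0,0,-0.0319,-0.014,0,0.5, 0,0,6.7,0,0,0.025,0.5, 0,0,6.7,0,0,0.025,0.5, 0,0,6.7,0,0,0.025,0.5, 0,0,0,0,0,0,0.5]'
python3 -c "
from h import *
go(.492,-.368,.03,-21)
snap('side','pics/s2.png',(190,150,390,300),4)"
```

```text
time: 3.2
tcp_pos: [0.4895, -0.3636, 0.1152]
eef_rot: [-0.004, 0.824, 0.567, -0.002]
contact_force: [-0.7, 1.4, -0.5]
width: 0.496
grasp_force: 0.0
tool [ 0.4895 -0.3636  0.1152] yawy -21.0 tilt [-0.007  0.005 -1.   ] shift [-0.0034  0.0046  0.0852] turnz 0.0 F [-0.7  1.4 -0.5] t 3.2 0.49560726193502763
```

View pics/s2.png

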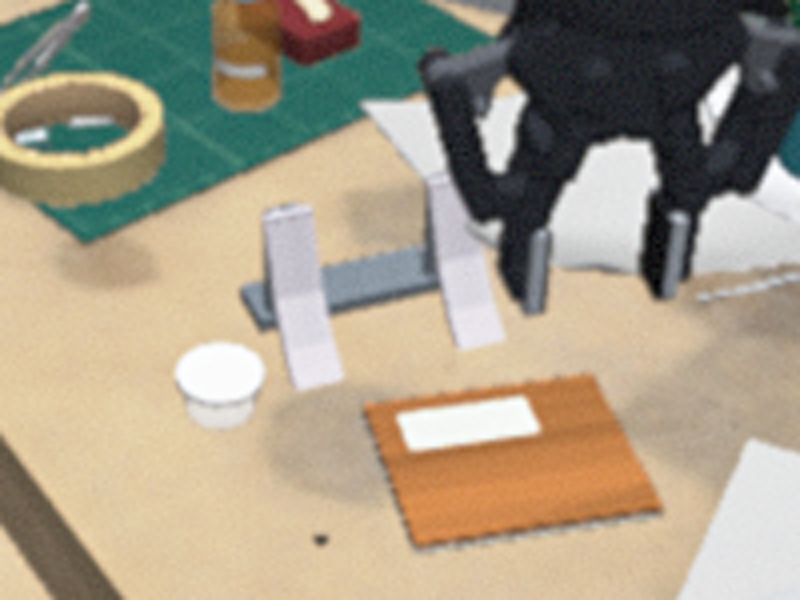

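The fingertips hang at about (535,310) and (665,297) in the crop, above and behind the tile. The tile and pot haven't moved. Descending.

```bash
python3 -m jog '[0,0,0,-0.001,0.001,0.025,0.5, 0,0,0,-0.001,0.001,0.025,0.5, 0,0,0,-0.001,0.001,0.025,0.5, 0,0,0,-0.0005,0.001,0.015,0.5, 0,0,0,0,0.0005,0.009,0.5, 0,0,0,0,0,0.003,0.5, 0,0,0,0,0,0.002,0.5, 0,0,0,0,0,0,0.5, 0,0,0,0,0,0,0.5]'
python3 -c "
from h import *
snap('top','pics/t2.png',(265,150,385,240),6)
go(.492,-.368,.003,-21)
print(w2px('side',env.get_obs()['tcp_pos']))
snap('side','pics/s3.png',(250,190,370,290),6)"
```

```text
time: 4.0
tcp_pos: [0.496, -0.3716, 0.0172]
eef_rot: [0.001, 0.823, 0.568, 0.0]
contact_force: [0.6, 0.3, -1.0]
width: 0.5
grasp_force: 0.0
tool [ 0.496  -0.3715  0.0172] yawy -20.7 tilt [ 0.002 -0.001 -1.   ] shift [ 0.0019 -0.005   0.0142] turnz 0.3 F [0.2 0.  0.1] t 4.05 0.5004115492801693
[[335.15366602 291.8323987 ]]
```

View pics/s3.png

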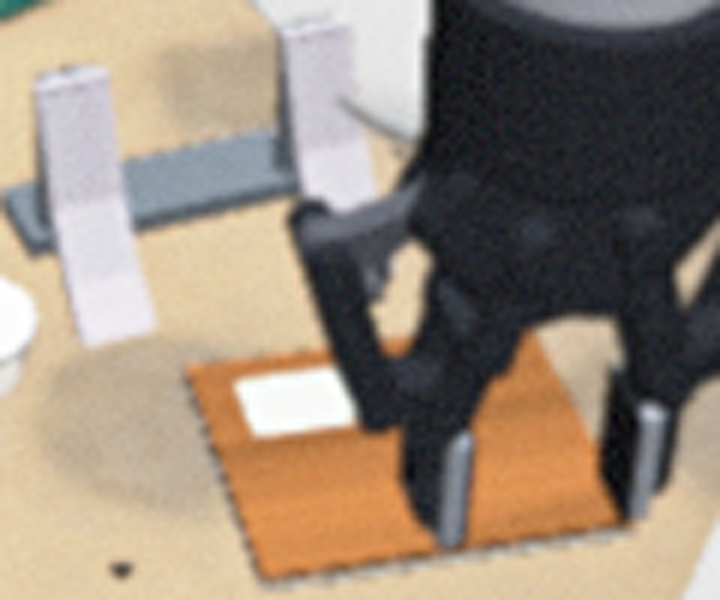

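The fingertips appear at crop (450,545) and (640,515), higher than the projected TCP. I'll check the offset against the earlier pictures and the top view.

```bash
python3 -c "
from h import *
print(w2px('side',[[.4895,-.3636,.1152],[.4895,-.3636,.1252],[.496,-.3716,.017],[.496,-.3716,.037]]), 'seen s2 340,226; s3 341,278.5')
print((w2px('top',[[.496,-.3716,.017]])-[265,150])*6)
print((w2px('side',[[.503,-.335,.008],[.496,-.3716,.0]])-[250,190])*6)
"
```

```text
[[334.2026092  243.10255595]
 [334.79690808 237.87583139]
 [335.15920951 291.94034668]
 [336.28708914 282.83938919]] seen s2 340,226; s3 341,278.5
[[641.31572878 329.56993656]]
[[442.91906995 544.00608392]
 [505.35686345 656.8341503 ]]
```

View pics/t2.png

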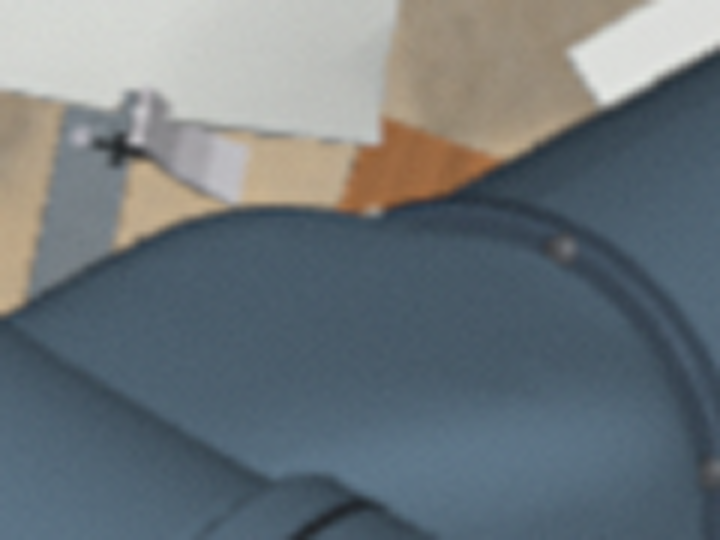

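```bash
python3 -c "
from h import *
for z in(.017,.025,.03,.04): print(z,px2w('side',[(325,281),(356.7,276),(341,278.5)],z)[:,:2].tolist())
for z in(.115,.123,.128,.14): print(z,px2w('side',[(190+535/4,150+310/4),(190+665/4,150+297/4)],z)[:,:2].tolist())
print(env.get_obs()['tcp_pos'],env.get_obs()['width'])
im=env.get_image('side')['color'][:,:,::-1][255:290,305:370]
cv2.imwrite('pics/s4.png',cv2.resize(np.clip(im*1.8,0,255).astype('uint8'),None,fx=12,fy=12,interpolation=cv2.INTER_CUBIC))
"
```

```text
0.017 [[0.49774679848911735, -0.343567283875549], [0.5501084888917533, -0.36252293791660056], [0.5239624217569852, -0.3531158742900123]]
0.025 [[0.4920240418755641, -0.34969978225390996], [0.5436154769699059, -0.36837659325083827], [0.5178540258940675, -0.3591079101967282]]
0.03 [[0.48844731899209326, -0.3535325937403856], [0.539557344518751, -0.37203512783473686], [0.5140362784797441, -0.36285293263842566]]
0.04 [[0.48129387322515166, -0.36119821671333674], [0.5314410796164416, -0.37935219700253403], [0.5064007836510971, -0.3703429775218205]]
0.115 [[0.5003124945920085, -0.32522003099013397], [0.5492523312020559, -0.34591358954300305]]
0.123 [[0.49328577397329415, -0.3330297397765692], [0.541347445515075, -0.353351977918133]]
0.128 [[0.48889407358659764, -0.33791080776809124], [0.5364068919607119, -0.35800097065258923]]
0.14 [[0.4783539926585261, -0.3496253709477441], [0.5245495634302405, -0.3691585532152841]]
[ 0.49584638 -0.37147204  0.01702334] 0.5008162524511526
```

View pics/s4.png

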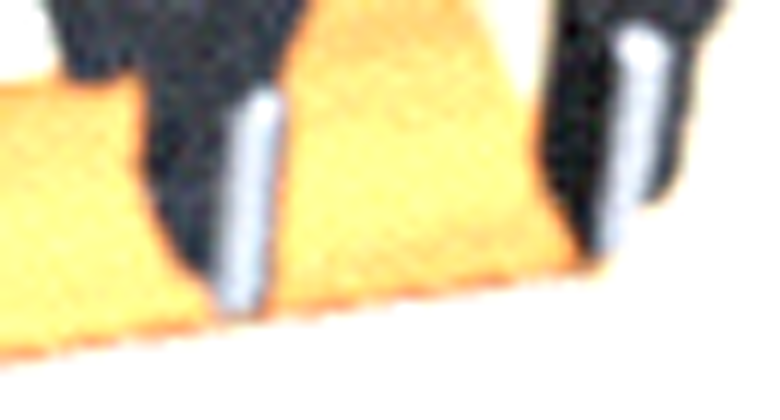

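The tips are tapered and stand just in front of the tile's near edge in the image (bottoms at crop (240,310) and (605,250)). Their height is ambiguous from this view. I'll back off 12 mm and feel for the bench.

```bash
python3 -m jog '[0,0,0,-0.006,0,0,0.5, 0,0,0,-0.006,0,0,0.5, 0,0,0,0,0,0.004,0.5, 0,0,0,0,0,0.003,0.5, 0,0,0,0,0,0.003,0.5, 0,0,0,0,0,0.002,0.5, 0,0,0,0,0,0,0.5, 0,0,0,0,0,0,0.5]'
cat >> h.py <<'E'
def tips(z0=None):
    d=env.get_image('side'); np.save('side.npy',{k:np.array(v) for k,v in d.items() if k!='color'},allow_pickle=True)
    im=d['color'].astype(int); m=(im.max(2)<75)
    out=[]
    t=w2px('side',env.get_obs()['tcp_pos'])[0]
    for a,b in((-45,2),(2,45)):
        c0=int(t[0])+a; sub=m[230:330,c0:int(t[0])+b]; ys,xs=np.nonzero(sub)
        k=ys.argmax() if len(ys) else 0; out.append((c0+xs[k],230+ys[k]) if len(ys) else None)
    print('tcp px',t.round(1),'lowest dark',out)
def brown():
    d=env.get_image('side'); hsv=cv2.cvtColor(d['color'],cv2.COLOR_RGB2HSV)
    m=cv2.inRange(hsv,(5,150,90),(16,255,255)); m[:190]=0
    n,l,s,c=cv2.connectedComponentsWithStats(m); k=1+s[1:,4].argmax()
    h=cv2.convexHull(np.argwhere(l==k)[:,::-1].astype(np.int32)); q=cv2.approxPolyDP(h,4,True)[:,0]
    print('brown area',s[k,4],'bbox',s[k,:4],'poly',q.tolist()); return q
E
python3 -c "
from h import *
go(.492,-.368,.003,-21); tips(); brown()"
```

```text
time: 4.82
tcp_pos: [0.491, -0.3819, 0.0037]
eef_rot: [-0.0, 0.823, 0.568, -0.0]
contact_force: [-0.1, -0.2, 0.4]
width: 0.495
grasp_force: 0.0
tool [ 0.491  -0.3819  0.0037] yawy -20.7 tilt [-0.  0. -1.] shift [ 0.0134 -0.004   0.0007] turnz 0.3 F [-0.1 -0.2  0.4] t 4.8167 0.495172325946151
tcp px [336.3 303.1] lowest dark [(np.int64(322), np.int64(288)), (np.int64(355), np.int64(286))]
brown area 582 bbox [282 249  36  37] poly [[317, 281], [294, 285], [282, 252], [301, 249]]
```

```bash
python3 -m jog '[0,0,0,0,0,0.0015,0.5, 0,0,0,0,0,0.0015,0.5, 0,0,0,0,0,0,0.5]'; python3 -m jog '[0,0,0,0,0,0.0015,0.5, 0,0,0,0,0,0.0015,0.5, 0,0,0,0,0,0,0.5]'; python3 -c "
from h import *
tips()"
```

```text
time: 5.17
tcp_pos: [0.4909, -0.3821, 0.0007]
eef_rot: [-0.0, 0.823, 0.568, -0.0]
contact_force: [-0.7, 0.8, 0.3]
width: 0.504
grasp_force: 0.0
time: 5.42
tcp_pos: [0.4908, -0.3821, -0.0023]
eef_rot: [-0.0, 0.823, 0.568, -0.0]
contact_force: [0.0, -0.2, 0.7]
width: 0.501
grasp_force: 0.0
tcp px [335.9 305.9] lowest dark [(np.int64(323), np.int64(292)), (np.int64(354), np.int64(289))]
```

```bash
python3 -m jog '[0,0,0,0,0,0.001,0.5, 0,0,0,0,0,0.001,0.5, 0,0,0,0,0,0,0.5]'; python3 -m jog '[0,0,0,0,0,0.001,0.5, 0,0,0,0,0,0.001,0.5, 0,0,0,0,0,0,0.5]';python3 -m jog '[0,0,0,0,0,0.001,0.5, 0,0,0,0,0,0.001,0.5, 0,0,0,0,0,0,0.5]'; python3 -c "
from h import *
tips()"
```

```text
time: 5.72
tcp_pos: [0.4909, -0.3822, -0.0042]
eef_rot: [-0.0, 0.823, 0.568, -0.0]
contact_force: [-0.5, 0.2, -0.1]
width: 0.5
grasp_force: 0.0
time: 5.97
tcp_pos: [0.4909, -0.3821, -0.0062]
eef_rot: [-0.0, 0.823, 0.568, -0.0]
contact_force: [0.1, -0.9, 0.1]
width: 0.501
grasp_force: 0.0
time: 6.22
tcp_pos: [0.4909, -0.3822, -0.0082]
eef_rot: [-0.0, 0.823, 0.568, -0.0]
contact_force: [0.4, 0.8, -0.8]
width: 0.497
grasp_force: 0.0
tcp px [335.6 308.4] lowest dark [(np.int64(322), np.int64(294)), (np.int64(354), np.int64(292))]
```

```bash
for i in 1; do python3 -m jog '[0,0,0,0,0,0.0015,0.5, 0,0,0,0,0,0.0015,0.5, 0,0,0,0,0,0,0.5]'; done; python3 -m jog '[0,0,0,0,0,0.0015,0.5, 0,0,0,0,0,0.0015,0.5, 0,0,0,0,0,0,0.5]'; python3 -c "
from h import *
tips(); o=env.get_obs(); print(o['q'],o['tau'].round(2))"
```

```text
time: 6.52
tcp_pos: [0.4908, -0.3821, -0.0113]
eef_rot: [-0.0, 0.823, 0.568, -0.0]
contact_force: [0.3, -0.0, 0.1]
width: 0.499
grasp_force: 0.0
time: 6.77
tcp_pos: [0.4908, -0.3821, -0.0144]
eef_rot: [-0.0, 0.823, 0.568, -0.0]
contact_force: [0.0, 0.2, -0.7]
width: 0.497
grasp_force: 0.0
tcp px [335.2 311.1] lowest dark [(np.int64(321), np.int64(297)), (np.int64(354), np.int64(295))]
[ 0.29696515  0.8124024   0.41871415  1.74194337 -0.48137898  0.69118722
  0.61439501] [ 1.000e-02 -5.995e+01  1.004e+01 -1.671e+01  0.000e+00 -2.000e-02
  1.000e-02]
```

```bash
python3 -m jog '[0,0,0,0,0,0.002,0.5, 0,0,0,0,0,0.002,0.5, 0,0,0,0,0,0,0.5]'; python3 -m jog '[0,0,0,0,0,0.0015,0.5, 0,0,0,0,0,0.0015,0.5, 0,0,0,0,0,0,0.5]';  python3 -c "
from h import *
tips(); brown(); snap('side','pics/s5.png',(270,215,390,310),6)"
```

```text
time: 7.07
tcp_pos: [0.4908, -0.382, -0.0185]
eef_rot: [-0.0, 0.823, 0.568, -0.0]
contact_force: [0.6, -0.7, -0.2]
width: 0.503
grasp_force: 0.0
time: 7.32
tcp_pos: [0.4908, -0.3821, -0.0213]
eef_rot: [-0.0, 0.823, 0.568, -0.0]
contact_force: [0.4, -0.8, 0.1]
width: 0.502
grasp_force: 0.0
tcp px [334.8 314.1] lowest dark [(np.int64(320), np.int64(300)), (np.int64(353), np.int64(298))]
brown area 410 bbox [282 250  27  36] poly [[308, 283], [294, 285], [282, 252], [297, 250]]
```

View pics/s5.png

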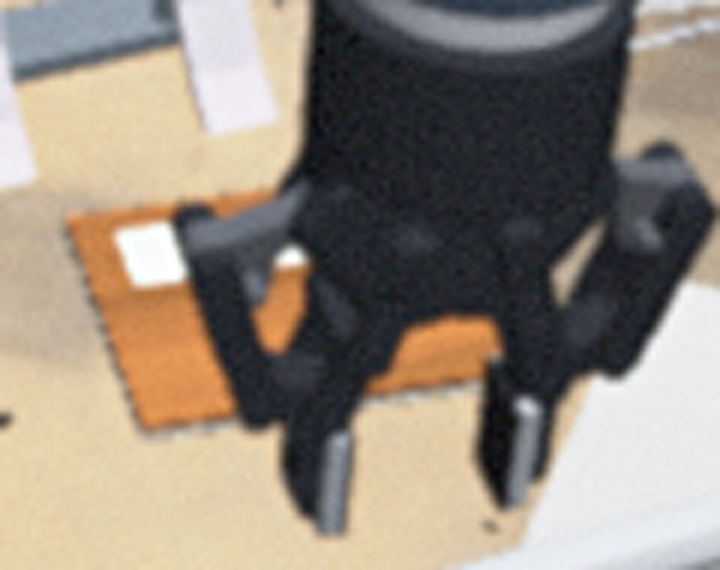

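The pad bottoms are at crop (330,533) and (515,505), in front of the tile with bench visible between them. The tile is unmoved. Locating them along the ray.

```bash
python3 -c "
from h import *
for z in(0,.005,.01,.015,.02): print(z,px2w('side',[(325,303.8),(355.8,299.2),(340.4,301.5)],z)[:,:2].round(4).tolist())"
```

```text
0 [[0.4774, -0.3709], [0.5261, -0.3898], [0.5016, -0.3803]]
0.005 [[0.4741, -0.3744], [0.5224, -0.3931], [0.4981, -0.3837]]
0.01 [[0.4708, -0.3779], [0.5187, -0.3964], [0.4946, -0.3871]]
0.015 [[0.4675, -0.3814], [0.515, -0.3997], [0.4911, -0.3905]]
0.02 [[0.4643, -0.3848], [0.5112, -0.403], [0.4876, -0.3939]]
```

```bash
python3 -m jog '[0,0,0,0,0,0.002,0.5, 0,0,0,0,0,0.002,0.5, 0,0,0,0,0,0,0.5]'|grep -E 'pos|force'; python3 -m jog '[0,0,0,0,0,0.002,0.5, 0,0,0,0,0,0.001,0.5, 0,0,0,0,0,0,0.5]'|grep -E 'pos|force'; python3 -m jog '[0,0,0,0,0,0.001,0.5, 0,0,0,0,0,0.001,0.5, 0,0,0,0,0,0,0.5]'|grep -E 'pos|force'; python3 -m jog '[0,0,0,0,0,0.001,0.5, 0,0,0,0,0,0.001,0.5, 0,0,0,0,0,0,0.5]'
```

```text
tcp_pos: [0.4908, -0.382, -0.0255]
contact_force: [-0.9, 1.2, -0.4]
grasp_force: 0.0
tcp_pos: [0.4909, -0.3821, -0.0283]
contact_force: [-0.8, -0.5, 0.2]
grasp_force: 0.0
tcp_pos: [0.491, -0.3822, -0.0302]
contact_force: [-0.3, 0.3, -0.7]
grasp_force: 0.0
time: 8.47
tcp_pos: [0.4909, -0.3821, -0.0322]
eef_rot: [-0.0, 0.823, 0.568, -0.0]
contact_force: [-0.7, 0.7, 0.6]
width: 0.5
grasp_force: 0.0
```

```bash
python3 -m jog '[0,0,0,0,0,0.001,0.5, 0,0,0,0,0,0.001,0.5, 0,0,0,0,0,0,0.5]'|grep -E 'pos|force'; python3 -m jog '[0,0,0,0,0,0.001,0.5,0,0,0,0,0,0,0.5]'|grep -E 'pos|force'; python3 -m jog '[0,0,0,0,0,0.001,0.5, 0,0,0,0,0,0,0.5]'|grep -E 'pos|force'; python3 -m jog '[0,0,0,0,0,0.001,0.5, 0,0,0,0,0,0,0.5]'
```

```text
tcp_pos: [0.4909, -0.3822, -0.0342]
contact_force: [0.5, 0.4, -0.8]
grasp_force: 0.0
tcp_pos: [0.4909, -0.3822, -0.0352]
contact_force: [-1.0, 0.0, -0.3]
grasp_force: 0.0
tcp_pos: [0.491, -0.3822, -0.0361]
contact_force: [-0.1, 0.1, 0.7]
grasp_force: 0.0
time: 9.22
tcp_pos: [0.4909, -0.3822, -0.0372]
eef_rot: [-0.0, 0.823, 0.568, -0.0]
contact_force: [-0.3, -0.2, -0.2]
width: 0.5
grasp_force: 0.0
```

```bash
python3 -m jog '[0,0,0,0,0,0.001,0.5,0,0,0,0,0,0,0.5]'|grep -E 'pos|contact'; python3 -m jog '[0,0,0,0,0,0.001,0.5, 0,0,0,0,0,0,0.5]'|grep -E 'pos|contact'; python3 -m jog '[0,0,0,0,0,0.001,0.5, 0,0,0,0,0,0,0.5]'|grep -E 'pos|contact';  python3 -m jog '[0,0,0,0,0,0.001,0.5, 0,0,0,0,0,0,0.5]'|grep -E 'time|pos|contact'; python3 -c "
from h import *
tips()"
```

```text
tcp_pos: [0.4911, -0.3823, -0.038]
contact_force: [0.4, -0.1, -0.2]
tcp_pos: [0.4911, -0.3824, -0.038]
contact_force: [-2.1, 3.0, 9.6]
tcp_pos: [0.4911, -0.3823, -0.0381]
contact_force: [-4.7, 4.5, 19.9]
time: 9.88
tcp_pos: [0.4912, -0.3824, -0.0382]
contact_force: [-7.0, 7.3, 27.9]
tcp px [334.1 321.2] lowest dark [(np.int64(321), np.int64(308)), (np.int64(352), np.int64(305))]
```

```bash
python3 -m jog '[0,0,0,0,0,-0.0045,0.5, 0,0,0,0.008,-0.0014,0,0.5, 0,0,0,0.008,-0.0014,0,0.5, 0,0,0,0.008,-0.0014,0,0.5, 0,0,0,0.006,-0.0014,0,0.5, 0,0,0,0.003,0,0,0.5, 0,0,0,0.003,0,0,0.5, 0,0,-1.2,0.003,0,0,0.5, 0,0,-1.2,0.003,0,0,0.5, 0,0,-1.2,0.003,0,0,0.5, 0,0,-1.2,0.003,0,0,0.5, 0,0,-1.2,0.003,0,0,0.5, 0,0,-1.2,0.003,0,0,0.5, 0,0,-1.2,0.003,0,0,0.5, 0,0,-1.2,0.003,0,0,0.5, 0,0,0,0,0,0,0.5]'; python3 -c "
from h import *
tips();q=brown(); print(px2w('side',q,.008)[:,:2].round(4).tolist())
go(*rest2w(-.09-.011,0),-.0365,-11)"
```

```text
time: 11.27
tcp_pos: [0.5057, -0.3227, -0.0365]
eef_rot: [-0.0, 0.772, 0.636, 0.0]
contact_force: [1.1, -0.1, 0.2]
width: 0.5
grasp_force: 0.0
tcp px [318.7 294.7] lowest dark [(np.int64(307), np.int64(283)), (np.int64(334), np.int64(277))]
brown area 332 bbox [273 245  29  35] poly [[301, 276], [289, 278], [273, 247], [286, 245]]
[[0.4772, -0.3056], [0.4571, -0.2987], [0.4786, -0.2171], [0.5021, -0.2251]]
tool [ 0.5054 -0.3234 -0.0365] yawy -11.2 tilt [ 0.  0. -1.] shift [ 0.0123 -0.0062  0.    ] turnz -0.2 F [0.4 0.9 0.3] t 11.3667 0.5022145248159584
```

```bash
python3 -m jog '[0,0,0,0.003,-0.001,0,0.5, 0,0,0,0.003,-0.001,0,0.5, 0,0,0,0.003,-0.001,0,0.5, 0,0,0,0.003,-0.001,0,0.5, 0,0,0,0.003,-0.001,0,0.5, 0,0,0,0.003,-0.001,0,0.5, 0,0,0,0.003,-0.001,0,0.5, 0,0,0,0.003,0,0,0.5, 0,0,0,0.003,0,0,0.5, 0,0,0,0.003,0,0,0.5, 0,0,0,0.003,0,0,0.5, 0,0,0,0.003,0,0,0.5]'; python3 -c "
from h import *
tips();q=brown(); print(px2w('side',q,.008)[:,:2].round(4).tolist())
go(*rest2w(-.021,0),-.0365,-11)"
```

```text
time: 12.37
tcp_pos: [0.5055, -0.2868, -0.0365]
eef_rot: [0.0, 0.773, 0.635, -0.0]
contact_force: [0.2, -0.6, -0.5]
width: 0.497
grasp_force: 0.6
tcp px [306.  281.8] lowest dark [(np.int64(294), np.int64(270)), (np.int64(321), np.int64(265))]
brown area 335 bbox [262 228  28  40] poly [[288, 264], [278, 267], [262, 230], [271, 228]]
[[0.4756, -0.2694], [0.4565, -0.2664], [0.4884, -0.1639], [0.5066, -0.1678]]
tool [ 0.5057 -0.286  -0.0366] yawy -11.1 tilt [-0.     0.001 -1.   ] shift [ 0.0556  0.0006 -0.0001] turnz -0.1 F [-0.4 -0.   0. ] t 12.4667 0.5008851623891976
```

```bash
python3 -m jog '[0,0,0,0.003,0,0,0.5, 0,0,0,0.003,0,0,0.5, 0,0,0,0.003,0,0,0.5, 0,0,0,0.003,0,0,0.5, 0,0,0,0.003,0,0,0.5, 0,0,0,0.003,0,0,0.5, 0,0,0,0.003,0,0,0.5, 0,0,0,0.003,0,0,0.5, 0,0,0,0.003,0,0,0.5, 0,0,0,0.003,0,0,0.5, 0,0,0,0.003,0,0,0.5, 0,0,0,0.003,0,0,0.5, 0,0,0,0.003,0,0,0.5]'; python3 -c "
from h import *
tips();q=brown()
go(*rest2w(-.021,0),-.0365,-11)"
```

```text
time: 13.55
tcp_pos: [0.5131, -0.2483, -0.0365]
eef_rot: [-0.0, 0.772, 0.635, 0.0]
contact_force: [-0.4, -1.5, -0.3]
width: 0.5
grasp_force: 0.4
tcp px [297.  267.9] lowest dark [(np.int64(285), np.int64(256)), (np.int64(311), np.int64(251))]
brown area 306 bbox [259 204  22  50] poly [[278, 251], [270, 253], [259, 211], [275, 204]]
tool [ 0.5132 -0.2478 -0.0365] yawy -11.1 tilt [-0.     0.001 -1.   ] shift [ 0.0166  0.0006 -0.    ] turnz -0.1 F [0.3 0.3 0.5] t 13.65 0.5021161087665019
```

Going well. Finishing the push in smaller steps.

```bash
python3 -m jog '[0,0,0,0.002,0,0,0.5, 0,0,0,0.002,0,0,0.5, 0,0,0,0.002,0,0,0.5, 0,0,0,0.002,0,0,0.5, 0,0,0,0.002,0,0,0.5, 0,0,0,0.002,0,0,0.5, 0,0,0,0.0015,0,0,0.5, 0,0,0,0.0015,0,0,0.5, 0,0,0,0,0,0,0.5]'; python3 -c "
from h import *
tips();q=brown()
for x,y,z in((-.003,.05,0),(.045,.05,.078),(.045,-.05,.078),(-.003,-.05,0)): print(w2px('side',[*rest2w(x,y),z]))
go(*rest2w(-.021,0),-.0365,-11)"
```

```text
time: 14.4
tcp_pos: [0.516, -0.2335, -0.0365]
eef_rot: [-0.0, 0.772, 0.635, 0.0]
contact_force: [-0.0, -0.4, 0.6]
width: 0.5
grasp_force: 0.1
tcp px [293.8 263.1] lowest dark [(np.int64(282), np.int64(251)), (np.int64(307), np.int64(246))]
brown area 293 bbox [287 220  19  24] poly [[304, 221], [303, 239], [288, 243], [294, 223]]
[[265.86729758 247.89817929]]
[[256.63061767 199.52569173]]
[[305.54204686 189.0031418 ]]
[[314.20227937 235.73639201]]
tool [ 0.516  -0.2338 -0.0365] yawy -11.1 tilt [ 0.  0. -1.] shift [0.0023 0.0006 0.    ] turnz -0.1 F [-0.6  0.  -0.1] t 14.5 0.500401169920649
```

```bash
sed -i 's/m\[:190\]=0/m[:186]=0;m[:,:245]=0;m[:,340:]=0/' h.py; python3 -m jog '[0,0,0,0.001,0,0,0.5, 0,0,0,0.001,0,0,0.5, 0,0,0,0,0,0,0.5, 0,0,0,-0.004,0,0,0.5, 0,0,0,-0.01,0,0,0.5, 0,0,0,-0.02,0,0,0.5, 0,0,0,-0.02,0,0,0.5, 0,0,0,-0.02,0,-0.01,0.5, 0,0,0,0,0,-0.04,0.7, 0,0,0,0,0,-0.041,1, 0,0,0,0,0,-0.041,1, 0,0,0,0,0,-0.041,1, 0,0,0,0,0,0,1]'; python3 -c "
from h import *
q=brown()
go(*rest2w(.09,0),.12,-11)"
```

```text
time: 15.58
tcp_pos: [0.5057, -0.3092, 0.1446]
eef_rot: [0.006, 0.773, 0.634, 0.002]
contact_force: [0.7, -1.3, 0.2]
width: -0.002
grasp_force: 0.0
brown area 1878 bbox [258 192  61  57] poly [[318, 235], [267, 248], [258, 203], [309, 192]]
tool [ 0.5043 -0.3078  0.1412] yawy -11.2 tilt [ 0.008 -0.004 -1.   ] shift [ 0.1882 -0.003   0.0207] turnz -0.2 F [ 0.3  0.  -0.4] t 15.6333 0.0012333304171032893
```

The tile leans as predicted: corners (318,235), (267,248), (258,203), (309,192). Now over the top and down behind it with the fingers shut.

```bash
python3 -m jog '[0,0,0,0.0366,-0.0006,0,1, 0,0,0,0.0366,-0.0006,0,1, 0,0,0,0.0366,-0.0006,0,1, 0,0,0,0.0366,-0.0006,0,1, 0,0,0,0.0366,-0.0006,0,1, 0,0,0,0,0,0,1, 0,0,0,0,0,0.025,1, 0,0,0,0,0,0.025,1, 0,0,0,0,0,0.025,1, 0,0,0,0,0,0.02,1, 0,0,0,0,0,0.01,1, 0,0,0,0,0,0.005,1, 0,0,0,0,0,0,1, 0,0,0,0,0,0,1]'; python3 -c "
from h import *
q=brown()
go(*rest2w(.085,0),.025,-11)
snap('side','pics/s6.png',(235,120,385,260),4)"
```

```text
time: 16.8
tcp_pos: [0.5349, -0.1251, 0.0271]
eef_rot: [0.0, 0.773, 0.635, 0.0]
contact_force: [0.6, -0.3, 0.5]
width: 0.0
grasp_force: 0.0
brown area 1894 bbox [258 192  61  57] poly [[318, 235], [267, 248], [258, 203], [309, 192]]
tool [ 0.5353 -0.125   0.0275] yawy -11.2 tilt [ 0.002 -0.    -1.   ] shift [-0.0021  0.0024  0.0025] turnz -0.2 F [-0.1 -1.1  0.9] t 16.85 0.0008007222361870233
```

View pics/s6.png

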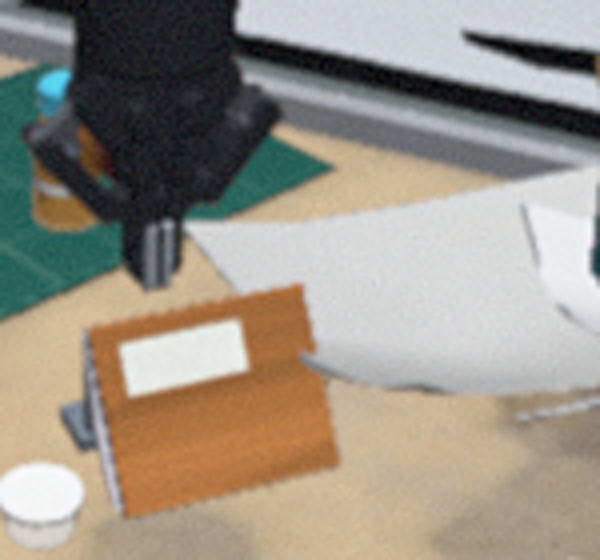

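The tile leans on the rest. The shut fingertips are at crop (155,288), behind the tile's upper edge, which runs from (90,328) to (302,287).

```bash
python3 -c "
from h import *
c,s=np.cos(RY),np.sin(RY)
for z in(.05,.06,.07,.08,.09,.1,.11):
  p=px2w('side',[(235+155/4,120+288/4)],z)[0,:2]-RO; print(z,'rest xy',(c*p[0]+s*p[1]).round(4),(-s*p[0]+c*p[1]).round(4))
for uv,z in(((235+90/4,120+328/4),.078),((235+302/4,120+287/4),.078)):
  p=px2w('side',[uv],z)[0,:2]-RO; print('upper corner rest',(c*p[0]+s*p[1]).round(4),(-s*p[0]+c*p[1]).round(4))
"
```

```text
0.05 rest xy 0.0962 -0.006
0.06 rest xy 0.0822 0.0
0.07 rest xy 0.0683 0.006
0.08 rest xy 0.0543 0.012
0.09 rest xy 0.0403 0.018
0.1 rest xy 0.0263 0.024
0.11 rest xy 0.0123 0.03
upper corner rest 0.0369 0.0514
upper corner rest 0.033 -0.0546
```

```bash
python3 -m jog '[0,0,0,0,0.0024,0.004,1, 0,0,0,0,0,0.004,1, 0,0,0,-0.004,0,0,1, 0,0,0,-0.004,0,0,1, 0,0,0,-0.004,0,0,1, 0,0,0,-0.004,0,0,1, 0,0,0,-0.004,0,0,1, 0,0,0,-0.004,0,0,1, 0,0,0,-0.004,0,0,1, 0,0,0,-0.003,0,0,1, 0,0,0,-0.003,0,0,1, 0,0,0,-0.003,0,0,1, 0,0,0,-0.003,0,0,1]'; python3 -c "
from h import *
q=brown()
go(*rest2w(.0,0),.0185,-11)"
```

```text
time: 17.98
tcp_pos: [0.529, -0.1644, 0.0185]
eef_rot: [-0.0, 0.772, 0.635, 0.0]
contact_force: [1.0, 1.0, 0.3]
width: -0.003
grasp_force: 0.2
brown area 1865 bbox [260 192  59  57] poly [[318, 235], [267, 248], [260, 204], [312, 192]]
tool [ 0.5289 -0.1652  0.0186] yawy -11.2 tilt [ 0.    -0.001 -1.   ] shift [-0.0464  0.0012  0.0001] turnz -0.2 F [-0.2 -0.2 -1.1] t 18.0333 0.0027671544625388527
```

```bash
python3 -m jog '[0,0,0,-0.003,0,0,1, 0,0,0,-0.003,0,0,1, 0,0,0,-0.003,0,0,1, 0,0,0,-0.003,0,0,1, 0,0,0,-0.003,0,0,1, 0,0,0,-0.003,0,0,1, 0,0,0,0,0,0,1]'; python3 -c "
from h import *
q=brown()
go(*rest2w(.0,0),.0185,-11)"
```

```text
time: 18.62
tcp_pos: [0.5254, -0.1829, 0.0186]
eef_rot: [0.0, 0.773, 0.635, -0.0]
contact_force: [0.0, -0.6, 0.0]
width: 0.0
grasp_force: 0.1
brown area 1714 bbox [264 195  55  54] poly [[318, 236], [267, 248], [264, 206], [316, 195]]
tool [ 0.5255 -0.1824  0.0185] yawy -11.2 tilt [ 0. -0. -1.] shift [-0.0289  0.0012  0.    ] turnz -0.2 F [-0.8  1.   0.3] t 18.6667 -0.0012140056755579086
```

```bash
python3 -m jog '[0,0,0,-0.003,0,0,1, 0,0,0,-0.003,0,0,1, 0,0,0,-0.003,0,0,1, 0,0,0,-0.003,0,0,1, 0,0,0,-0.003,0,0,1, 0,0,0,-0.003,0,0,1, 0,0,0,-0.003,0,0,1, 0,0,0,-0.003,0,0,1, 0,0,0,0,0,0,1, 0,0,0,0,0,0,1]'; python3 -c "
from h import *
q=brown()
go(*rest2w(.0,0),.0185,-11)"
```

```text
time: 19.5
tcp_pos: [0.5209, -0.2057, 0.0185]
eef_rot: [0.0, 0.773, 0.635, -0.0]
contact_force: [-0.3, -0.3, 0.1]
width: 0.001
grasp_force: 0.0
brown area 466 bbox [268 225  54  25] poly [[321, 225], [314, 237], [268, 249], [269, 239]]
tool [ 0.521  -0.2053  0.0185] yawy -11.2 tilt [ 0.  0. -1.] shift [-0.0055  0.0011 -0.    ] turnz -0.2 F [ 0.9 -0.  -0.4] t 19.55 4.3218089060669143e-05
```

```bash
python3 -m jog '[0,0,0,0,0,0,1, 0,0,0,0,0,0,1, 0,0,0,0,0,0,1]'|grep contact; cat >> h.py <<'E'
def white():
    d=env.get_image('side'); im=d['color']; g=cv2.cvtColor(im,cv2.COLOR_RGB2HSV)
    m=((g[:,:,1]<40)&(g[:,:,2]>150)).astype(np.uint8); sat=((g[:,:,1]>90)&((g[:,:,0]<4)|(g[:,:,0]>28))).astype(np.uint8)
    m=(m|sat); m[:225]=0; m[300:]=0; m[:,:252]=0; m[:,345:]=0
    n,l,s,c=cv2.connectedComponentsWithStats(m)
    for k in 1+np.argsort(-s[1:,4])[:4]: 
        h=cv2.convexHull(np.argwhere(l==k)[:,::-1].astype(np.int32)); print(s[k],cv2.approxPolyDP(h,3,True)[:,0].tolist())
E
python3 -c "
from h import *
q=brown(); white()
for z in (0.008,):
  for x,y in((-.003,.055),(-.093,.055),(-.093,-.055),(-.003,-.055)): print(w2px('side',[*rest2w(x,y),z]))"
```

```text
contact_force: [-0.2, 0.5, 0.2]
brown area 144 bbox [302 260  19  13] poly [[320, 269], [309, 272], [302, 263], [313, 260]]
[ 268  237   77   47 1477] [[344, 268], [287, 283], [268, 250], [322, 237]]
[259 225  17  23 293] [[274, 245], [263, 246], [259, 225], [272, 225]]
[301 225  15  13 151] [[315, 234], [305, 237], [301, 225], [313, 225]]
[252 237   4  17  48] [[252, 237], [252, 253]]
[[263.38405774 245.18733634]]
[[282.82580579 277.28743237]]
[[340.03180377 261.48700457]]
[[316.81326601 231.87283237]]
```

The tile has fallen face up: white quad (268,250), (322,237), (344,268), (287,283). Lifting clear, then a numeric check.

```bash
python3 -m jog '[0,0,0,0,0,-0.02,1, 0,0,0,0,0,-0.04,1, 0,0,0,0,0,-0.04,1, 0,0,0,0,0,-0.03,1, 0,0,0,0,0,0,1, 0,0,0,0,0,0,1, 0,0,0,0,0,0,1]'; python3 -c "
from h import *
white()
q=np.array([(268,250),(322,237),(344,268),(287,283)])
p=px2w('side',q,.008)[:,:2]; c,s=np.cos(RY),np.sin(RY)
print(((p-RO)@np.array([[c,-s],[s,c]])).round(4),[np.linalg.norm(p[i]-p[i-1]).round(4) for i in range(4)])
a=cv2.imread('pics/s0.png'); a=cv2.resize(a,(512,384)); b=env.get_image('side')['color'][:,:,::-1]
for n,(x0,y0,x1,y1) in dict(pot=(230,232,260,260),bottle=(240,135,262,180),weight=(262,140,282,168)).items(): print(n,np.abs(a[y0:y1,x0:x1].astype(int)-b[y0:y1,x0:x1]).mean())"
```

```text
time: 20.48
tcp_pos: [0.5205, -0.2049, 0.148]
eef_rot: [-0.0, 0.772, 0.635, -0.0]
contact_force: [-0.2, 0.5, -0.6]
width: 0.002
grasp_force: 0.0
[ 268  237   77   47 1476] [[344, 268], [287, 283], [268, 250], [322, 237]]
[259 225  17  23 294] [[274, 245], [263, 246], [259, 225], [272, 225]]
[301 225  15  13 151] [[315, 234], [305, 237], [301, 225], [313, 225]]
[252 237   4  17  48] [[252, 237], [252, 253]]
[[-0.0186  0.0521]
 [-0.0205 -0.0571]
 [-0.1102 -0.0532]
 [-0.1079  0.0539]] [np.float64(0.0893), np.float64(0.1092), np.float64(0.0898), np.float64(0.1071)]
pot 6.450396825396825
bottle 4.753198653198653
weight 4.798214285714286
```

The tile measures 90 x 108–109 mm at bench height, so it is flat. It lies 19–110 mm in front of the toes, colour side up, and the bystanders have not moved.

```bash
python3 -c "
from rig import env
print(env.job_done())"
```

```text
the job is handed in; nothing more can be done
None
```

The tile was pushed up the ramps until it leaned on the rest, then pulled over from behind; it now lies flat, colour side up, about 19 mm in front of the rest, with the bottle, pot and weight where they stood, and I handed the job in at about 20.5 s (no verdict was returned).

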